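# Crack a walnut in the hand nutcracker without crushing the kernel

## Robot

A 6-joint arm with a two-finger parallel gripper is mounted at the origin on the work surface. World frame = base frame: x ahead of the robot, y to its left, z up, the work surface at z = 0. Lengths are in m, angles in degrees, forces in N, time in s.
With the tool pointing down it reaches from about 0.3 to 0.775 m from the base axis. Payload 14.6 kg.
Tool frame: the origin (TCP) lies where the fingers leave the gripper's body, on its centre line; the fingertips stand 73 mm ahead of it and the grasp point (between the pads) lies 54 mm ahead of it; z points along the fingers, y is the line along which they close (so a half turn about z gives the same grasp; the last joint's range is limited). The gripper opens to 85 mm and grips with 20 to 120 N. Pads are 22 mm wide; open, the fingers measure 114 mm over their backs; the gripper's body (76 mm by 85 mm) begins 54 mm behind the grasp point. The pads swing forward as they close: fully open they stand 13 mm farther back than shut.
Start: joints at [-69.591, 17.183, 87.147, -0, 75.671, -3.816], TCP at [0.226, -0.502, 0.304] pointing down, gripper open.
Joint ranges: [-173.82, 173.82], [-45.26, 126.66], [13.44, 144.39], [-59.66, 239.66], [0, 175.72], [-146.38, 146.38]. Speed limits (degrees/s): [127.2, 127.2, 147.25, 180, 180, 180].

## Interface

Orientations are given as a 3x3 rotation matrix whose columns are the frame's x, y, z axes.
In Python, from bench import robot gives the robot as it stands. The module is installed in compiled form; this text tells all that it offers.
- The arm moves only by the tool servo_tool, never from a script. Its argument "deltas" is a list of rows, each a list of 6 numbers: the shift along the tool's x, y, z in cm, then the turn, a rotation vector about the tool's x, y, z in degrees. A call has exactly 8 rows; each row is the pose to reach, as a shift and turn from the pose commanded when the call began, along the tool's axes at that moment; what a row does not reach only later rows make up. A row lasts 1/12 s, in which the tool goes at most 41.7 mm and 7.16 degrees, less where a joint would pass 70% of its speed; a pose out of reach is approached as far as the arm can. A call with a gripper value outside its range is refused whole. "hand" is the opening, from -1 (shut) to 1 (fully open), set as the call begins (left out, the last holds). The fingers move at their own pace and stop on an object; "grip_force" is the grip in N (left out, the last holds). Time passes only in rows, so rows that repeat a pose let the fingers close, or fill a call up. It gives the time, the measured TCP pose, the force, the opening and the grip force at its end, in the units of the state.
- robot.read_state(): the state, without advancing time (a new reading comes with each control period).
- robot.read_camera(name): name is "side" or "top" or "wrist"; returns a dict with "frame" (384x512x3 uint8, blue, green, red), "mtx" (3x3 intrinsics, pixels), "origin" and "orientation" of the camera in the world; the wrist camera has in their place "T_tool_cam" (4x4, takes a point from camera to tool coordinates, whose origin is the TCP and whose axes are the flange's). Camera axes: x right, y down, z forward; pixel columns grow to the right and rows downward; lengths in m; the calibration is good to about 2 mm. A picture is of the moment at which its call begins: read the wrist's pose just before it. There is no depth.
- robot.finish_job(): hands the job in; it is judged then, once.
The state is a dict: "t": time; "joints": joint angles; "dq": joint speeds; "tau": joint torques, N m; "eef_pos": TCP position; "tcp_rot": TCP orientation; "wrist_force": force on the tool from outside, world axes, zero at the start; "torque": the same for the moment, N m; "gripper_width": finger opening in m; "gripper_force": force on a finger pad.
Only numpy, scipy, OpenCV 4.12 (cv2) and the standard library are available. Lean on these libraries where they do the work, as an engineer would, in place of code of your own. Each camera call takes 0.05 s, during which the arm holds its last target. There are 200 camera calls.

## Task

On the yellow cutting board, pick up the walnut, lay it in the seat between the open jaws of the nutcracker, in line with the handles, and let go of it. Then squeeze the two handles together gently until you feel the shell give, stop at once so that the kernel is not crushed, and let go, leaving the cracked nut in the jaws and the nutcracker flat on the board. Do not crack the nut anywhere but in the jaws, and do not shove the lime and the onion about.

Things in the scene. Friction and masses are not known exactly. Their poses are not given: they have to be found in the camera images.
- board: Yellow plastic cutting board, 420 x 620 x 15 mm, lying fixed on the steel table; origin at the centre of its underside, so its top is 15 mm above the table. The nutcracker, walnut, lime and onion lie on it.
- cracker: Loose metal nutcracker lying on its side, 0.35 kg, 190 mm long: two arms pinned to a short cross link. Origin midway between the pins (20 mm apart), on the underside; +x runs from the link (ends at x = 7 mm) along the tool to the handle ends (x = 186 mm), z up. Each arm swings level about its pin and stays where left (1 to 2 N at a handle moves it). Jaws 26 mm tall, 40 to 45 mm apart at the start.
- cracker_seat (a point): Seat between the jaws (two shallow vees): point of the link at x = 52 mm, y = 0, 14.5 mm above the underside. The true middle between the jaws lies off it sideways (cracker's y) by 0.37 times the sideways offset of the midpoint of the two handle points. 45 mm from here to the link, so a finger has 27 mm between the nut's end and the link: to let go there, open only about 6 mm a side.
- handle_left (a point): Good place to squeeze on the left (+y) handle: on the bar's centre line, 140 mm from the pin, 13 mm above the underside. The handles (x = 98 to 180 mm) are flat bars 8 mm thick, 22 mm tall, underside 2 mm off the board. Their outer faces here are 60 to 71 mm apart at the start and 30 to 52 mm when the jaws meet the nut, depending on the nut.
- handle_right (a point): The same point on the right handle (the cracker's -y side).
- walnut: Walnut in its shell, about 25 g. Origin at the centre of its underside, z up; x along its length, 36 mm between blunt ends; 29 mm high; 30 to 36 mm wide along y (nuts differ; width centred within 1.5 mm of the origin). Pick it up by its ends (closing along its x), where it is strong. It cracks when about 20 N press its cheeks together along y, so lay its x along the cracker's x, either way round.
- walnut_center (a point): The middle of the walnut, 14.5 mm above its underside.
- walnut_shell (a joint): How far the shell's cheeks are driven together, m; 0 whole. It yields stiffly to 0.0008 at the peak of resistance (20 N on the nut, 7 to 11 N on each handle at the handle points), then gives with a snap: it caves in to 0.0028, onto the kernel, and the handles go slack (under 2 N) for 3 to 4 mm of closing. Then the kernel resists; past 0.0035 (11 to 14 N on each handle) it is crushed.
- lime: A loose lime, 46 mm across and 47 mm tall, origin at the centre of its underside. Not to be shoved about.
- onion: A small loose onion, 50 mm across and 54 mm tall, origin at the centre of its underside. Not to be shoved about.
There are look-alikes about, which are no part of the job. There is more than one size of the walnut; the job needs the smallest.

How it is judged (in metres and radians):
On the way, in this order (a step that is already met when the one before it is completed fails the run):
1. the walnut lies whole between the jaws, along the cracker, and has been let go (distance between walnut_center and cracker_seat below 0.01 m and angle between the x axis of walnut and the x axis of cracker, either way round below 0.25 rad and value of joint walnut_shell below 0.0015 m and contact force between the fingers and walnut below 0.05 N), for 0.2 s.
2. the shell has given while the nut is in the jaws and the kernel is whole (value of joint walnut_shell between 0.0018 and 0.0035 m and distance between walnut_center and cracker_seat below 0.012 m), for 0.1 s.
At the end, for the whole second after the job is handed in: The shell is cracked and the kernel whole (walnut_shell between 0.0018 and 0.0035 m), the nut's middle is within 12 mm of the cracker's seat, the cracker lies flat on the board (tilted under 0.1 rad, underside within 5 mm of the board's top), and both are at rest, let go (all of step 2 and angle between cracker's own z axis and vertical below 0.1 rad and z of cracker in the frame of board below 0.02 m and linear speed of each of cracker, walnut below 0.02 m/s); the robot touches nothing.
It fails at once if the kernel is crushed: the shell is driven in more than 3.5 mm (value of joint walnut_shell above 0.0035 m).
It fails at once if the walnut is cracked outside the jaws (value of joint walnut_shell above 0.002 m and distance between walnut_center and cracker_seat above 0.015 m).
It fails at once if the lime is shoved more than 30 mm (distance of lime from where it was at the start of the episode above 0.03 m).
It fails at once if the onion is shoved more than 30 mm (distance of onion from where it was at the start of the episode above 0.03 m).
It also fails if it takes over 58 s, if anything falls off the work surface, if the arm or the gripper's body presses on something with over 40 N, if the wrist force passes 120 N, or if a joint passes its speed limit or range.

## Working session

There is one attempt and no reset: what is moved stays moved. The work goes in short steps, Python scripts to look and compute and a tool call to move; the robot and the scene stay as the last step left them, time stands still between calls to the robot, and variables do not carry over. Pictures are saved under pics/ and viewed, at most 10 in all, crops included, and the job is handed in when it is done.

Besides the shell and the picture viewer there is one more tool, called after ">>>" in YAML: its name, and indented under it one key for each argument. servo_tool: Moves the arm, as the interface text tells. Its arguments: {"type":"object","properties":{"deltas":{"type":"array"},"hand":{"type":"number"},"grip_force":{"type":"number"}},"required":["deltas"]}

```bash
mkdir -p pics
cat > h.py <<'E'
import numpy as np, cv2
from bench import robot
def cam(n):
    s=robot.read_state(); c=robot.read_camera(n)
    if 'T_tool_cam' in c:
        T=np.eye(4); T[:3,:3]=s['tcp_rot']; T[:3,3]=s['eef_pos']; T=T@np.array(c['T_tool_cam'])
        c['origin'],c['orientation']=T[:3,3],T[:3,:3]
    return c
def ray(c,uv,z):
    d=np.array(c['orientation'])@np.linalg.solve(np.array(c['mtx']),[uv[0],uv[1],1.]); o=np.array(c['origin'])
    return o+d*(z-o[2])/d[2]
def proj(c,p):
    q=np.array(c['mtx'])@(np.array(c['orientation']).T@(np.array(p)-c['origin'])); return q[:2]/q[2]
E
python3 - <<'E'
from h import *
t=cam('top'); s=cam('side')
for n,c in(('top',t),('side',s)): cv2.imwrite(f'pics/{n}0.png',c['frame']); print(n,c['origin'],np.round(c['orientation'],3).tolist(),c['mtx'][0][0])
S=robot.read_state(); print(S['tcp_rot'],S['gripper_width'],S['t'])
cv2.imwrite('pics/both.png',cv2.resize(np.hstack([t['frame'],s['frame']]),(800,300),interpolation=cv2.INTER_AREA))
E
```

```text
top [0.30745037 0.18571934 0.91255593] [[0.013, -0.991, 0.132], [-0.999, -0.018, -0.034], [0.036, -0.132, -0.991]] 408.9356709916639
side [0.38582499 0.93932527 0.8575378 ] [[-0.999, -0.043, 0.027], [-0.05, 0.727, -0.685], [0.01, -0.686, -0.728]] 427.3026295974869
[[ 9.11937849e-01  4.10328205e-01 -3.51921151e-04]
 [ 4.10328346e-01 -9.11937300e-01  1.00483568e-03]
 [ 9.13823958e-05 -1.06075091e-03 -9.99999433e-01]] 0.0855326771551581 0.1
```

View pics/top0.png

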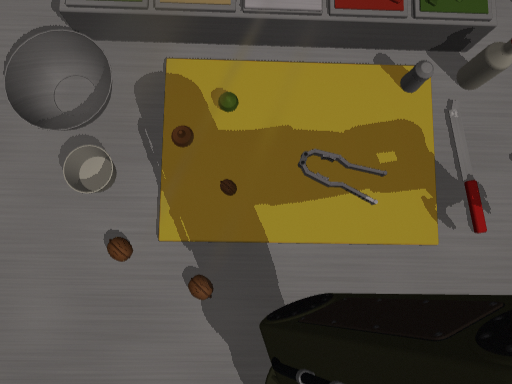

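View pics/side0.png

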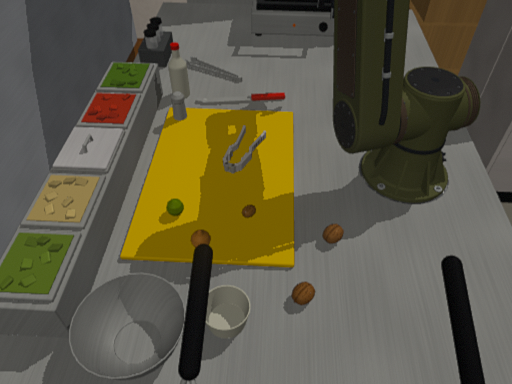

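In the top view, the walnut candidates are (229,187) on the board, and (120,249) and (201,287), which are larger and off the board. The onion is at (182,136), the lime at (228,102), and the cracker's link at (303,160) with its handle ends at (384,173) and (375,202). The one on the board fits: it is the smallest and lies where the task says. I'll confirm it in an enlarged crop and measure.

Run:
```python
from h import *
t=cam('top'); f=t['frame']
a=cv2.resize(f[120:300,100:260],None,fx=3,fy=3,interpolation=cv2.INTER_CUBIC)
b=cv2.resize(f[140:215,295:390],(304,240),interpolation=cv2.INTER_CUBIC)
im=np.zeros((540,790,3),np.uint8); im[:540,:480]=a; im[:240,484:788]=b
im=cv2.convertScaleAbs(im,alpha=1.6); cv2.imwrite('pics/crop1.png',im)
hsv=cv2.cvtColor(f,cv2.COLOR_BGR2HSV)
print(hsv[187,229],hsv[187,245],hsv[249,120],hsv[173,330],hsv[150,325])
for n,(u,v) in dict(w=(229,187),A=(120,249),B=(201,287)).items():
    for z in (.03,): print(n,ray(t,(u,v),z).round(3))
for n,p in dict(link=(303,160),h1=(384,173),h2=(375,202),lime=(228,102),onion=(182,136)).items(): print(n,ray(t,p,.035).round(3))
```

```text
[ 13 170  42] [ 21 194 109] [ 12 167  93] [ 21 200 107] [ 21 185 102]
w [0.44  0.207 0.03 ]
A [0.303 0.435 0.03 ]
B [0.226 0.261 0.03 ]
link [0.503 0.046 0.035]
h1 [ 0.477 -0.134  0.035]
h2 [ 0.412 -0.112  0.035]
lime [0.631 0.213 0.035]
onion [0.551 0.312 0.035]
```

View pics/crop1.png

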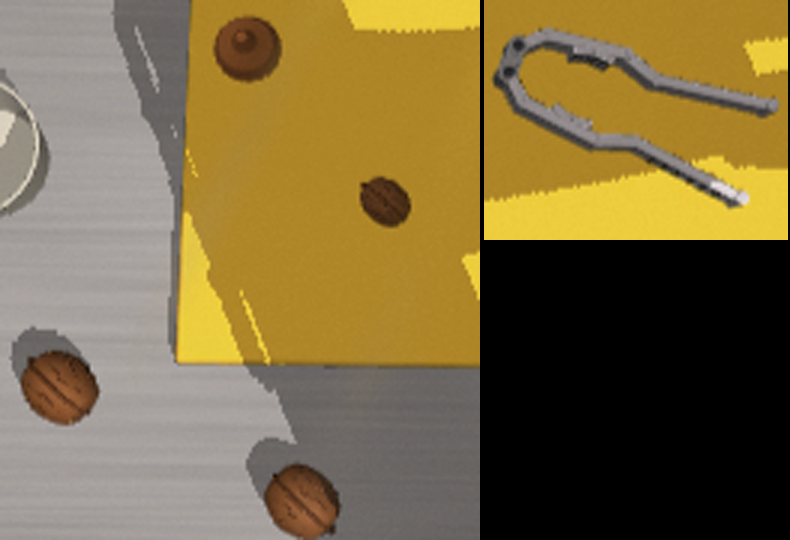

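The crop shows that the walnut at (229,187) is clearly smaller than the other two, so it is the one for the job. Its seam runs from upper left to lower right, at about 45° in the world. The cracker points to about -109°, with its link at (0.503, 0.046). I'll move towards the walnut.

>>> servo_tool:
  deltas:
    - [2.6,-3,0.2,0,0,-7]
    - [5.2,-6,0.4,0,0,-14]
    - [7.8,-9,0.6,0,0,-21]
    - [10.4,-12,0.8,0,0,-28]
    - [13,-15,1,0,0,-35]
    - [15.6,-18,1.2,0,0,-42]
    - [18.2,-21,1.4,0,0,-49]
    - [20.8,-24,1.6,0,0,-56]
  hand: 1

```text
t: 0.82
eef_pos: [0.3168, -0.1955, 0.2878]
tcp_rot: [[0.164, 0.986, 0.0], [0.986, -0.164, -0.0], [-0.0, 0.0, -1.0]]
wrist_force: [0.3, -1.2, -0.3]
gripper_width: 0.0855
gripper_force: 0.0
```

```bash
cat >> h.py <<'E'
def goto(pos,yaw,pos0=None):
    """tool-frame shift (cm) and turn (deg) from the present pose to pos, tool y along yaw (mod 180), tool down"""
    from scipy.spatial.transform import Rotation as R
    s=robot.read_state(); r=np.array(s['tcp_rot']); out=[]
    for k in (yaw,yaw+180):
        a=np.radians(k); y=np.array([np.cos(a),np.sin(a),0]); z=np.array([0,0,-1.]); w=np.c_[np.cross(y,z),y,z]
        out.append(np.degrees(R.from_matrix(r.T@w).as_rotvec()))
    out=min(out,key=np.linalg.norm)
    print('t',round(s['t'],2),'pos',np.round(s['eef_pos'],4),'j6',s['joints'][5].round(1) if hasattr(s['joints'],'dtype') else s['joints'][5],'f',np.round(s['wrist_force'],1),'w',s['gripper_width'])
    print('shift cm',np.round(r.T@(np.array(pos)-s['eef_pos'])*100,2),'turn',np.round(out,1))
E
python3 - <<'E'
from h import *
t=cam('top');f=t['frame'];hsv=cv2.cvtColor(f,cv2.COLOR_BGR2HSV)
m=((hsv[...,0]<18)&(hsv[...,2]<95)).astype(np.uint8); m[:170]=0;m[205:]=0;m[:,:212]=0;m[:,246:]=0
c=max(cv2.findContours(m,0,1)[0],key=cv2.contourArea); print(cv2.contourArea(c)); e=cv2.fitEllipse(c);print(e)
p=ray(t,e[0],.03); a=np.radians(e[2]+90); q=ray(t,np.array(e[0])+10*np.array([np.cos(a),np.sin(a)]),.03); d=q-p
print(p,np.degrees(np.arctan2(d[1],d[0])))
yaw=np.degrees(np.arctan2(d[1],d[0]))
goto([p[0],p[1],.25],yaw)
E
```

```text
163.0
((227.691650390625, 186.5009765625), (12.914450645446777, 16.537965774536133), 126.61756896972656)
[0.44138723 0.20987074 0.03      ] 54.13730634466739
t 0.87 pos [ 0.318  -0.1907  0.2874] j6 -28.0 f [ 1.8 -0.9  1. ] w 0.08518457156891937
shift cm [41.45  6.13  3.81] turn [  0.   -0.1 -62.8]
```

>>> servo_tool:
  deltas:
    - [3.2,0.5,0.3,0,0,-5]
    - [7.2,1.1,0.7,0,0,-11]
    - [11.2,1.7,1.1,0,0,-17]
    - [15.2,2.3,1.5,0,0,-23]
    - [19.2,2.9,1.9,0,0,-29]
    - [23.2,3.5,2.3,0,0,-35]
    - [27.2,4.1,2.6,0,0,-41]
    - [31,4.6,2.9,0,0,-47]

```text
t: 1.53
eef_pos: [0.415, 0.1026, 0.2587]
tcp_rot: [[-0.609, 0.793, 0.0], [0.793, 0.609, 0.0], [-0.0, 0.0, -1.0]]
wrist_force: [-0.1, -1.3, -0.5]
gripper_width: 0.0853
gripper_force: 0.0
```

Run:
```python
from h import *
goto([.441,.21,.25],54)
c=cam('wrist'); print(np.round(robot.read_state()['eef_pos'],4),np.round(c['T_tool_cam'],3).tolist()); cv2.imwrite('pics/w0.png',c['frame'])
goto([.441,.21,.25],54)
```

```text
t 1.53 pos [0.415  0.1026 0.2587] j6 -28.6 f [-0.1 -1.3 -0.5] w 0.08533595903038613
shift cm [6.93 8.6  0.87] turn [  0.    0.  -16.5]
[0.416  0.1069 0.2582] [[0.001, -0.957, -0.29, 0.074], [1.0, 0.001, -0.0, 0.0], [0.0, -0.29, 0.957, -0.07], [0.0, 0.0, 0.0, 1.0]]
t 1.58 pos [0.416  0.1069 0.2582] j6 -28.7 f [-1.1  1.2 -2.4] w 0.08533235384863697
shift cm [6.56 8.33 0.84] turn [  0.1  -0.  -15.9]
```

View pics/w0.png

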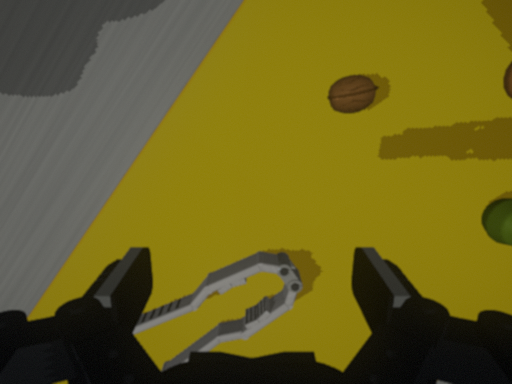

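The walnut is at (352,94) with its seam from about (329,97) to (378,88). The cracker's link is at (290,275). I'll measure the walnut here and move on.

```bash
cat >> h.py <<'E'
def walnut(c,box,zc=.03,vmax=255,out=None):
    """box u0,v0,u1,v1; returns centre on z=zc and yaw of long axis, plus sizes"""
    f=c['frame'];hsv=cv2.cvtColor(f,cv2.COLOR_BGR2HSV); m=np.zeros(f.shape[:2],np.uint8); u0,v0,u1,v1=box
    m[v0:v1,u0:u1]=((hsv[...,0]<20)&(hsv[...,1]>60)&(hsv[...,2]<vmax))[v0:v1,u0:u1]
    m=cv2.morphologyEx(m,cv2.MORPH_OPEN,np.ones((3,3)))
    k=max(cv2.findContours(m,0,1)[0],key=cv2.contourArea)
    P=np.array([ray(c,p[0],zc)[:2] for p in k]).astype(np.float32)
    e=cv2.fitEllipse(P*1000); print('px',cv2.boundingRect(k),'mm ellipse',np.round(e[0],1),np.round(e[1],1),'long-axis yaw',round(e[2]+90,1))
    return k,e
E
python3 - <<'E'
from h import *
c=cam('wrist')
hsv=cv2.cvtColor(c['frame'],cv2.COLOR_BGR2HSV); print(hsv[80,345],hsv[105,345],hsv[85,382],hsv[60,300])
k,e=walnut(c,(300,40,420,140),.03)
goto([e[0][0]/1000,e[0][1]/1000,.16],e[2]+90)
E
```

```text
[ 25 227 109] [ 17 171  94] [ 24 236 108] [ 26 226 142]
px (326, 81, 45, 36) mm ellipse [441.5 207.1] [28.2 38.1] long-axis yaw 227.4
t 1.63 pos [0.4153 0.1042 0.2582] j6 -28.6 f [-0.1 -0.5 -0.2] w 0.08523416913210416
shift cm [6.53 8.38 9.83] turn [-0.  -0.1 -9.6]
```

>>> servo_tool:
  deltas:
    - [1.3,1.7,2,0,0,-2]
    - [2.6,3.4,4,0,0,-4]
    - [3.9,5,5.9,0,0,-6]
    - [5.2,6.7,7.9,0,0,-8]
    - [6.5,8.4,9.8,0,0,-9.6]
    - [6.5,8.4,9.8,0,0,-9.6]
    - [6.5,8.4,9.8,0,0,-9.6]
    - [6.5,8.4,9.8,0,0,-9.6]

```text
t: 2.3
eef_pos: [0.4425, 0.2022, 0.1613]
tcp_rot: [[-0.728, 0.685, 0.0], [0.685, 0.728, -0.0], [-0.0, -0.0, -1.0]]
wrist_force: [0.7, 0.3, -0.1]
gripper_width: 0.0851
gripper_force: 0.0
```

Run:
```python
from h import *
c=cam('wrist'); cv2.imwrite('pics/w1.png',c['frame'])
p=proj(c,[.4415,.207,.03]); print(p)
u,v=map(int,p)
k,e=walnut(c,(u-80,v-80,u+80,v+80),.03)
goto([e[0][0]/1000,e[0][1]/1000,.084],e[2]+90)
```

```text
[255.56192303 201.66380751]
px (225, 179, 62, 47) mm ellipse [441.5 206.6] [30.4 37.5] long-axis yaw 230.3
t 2.35 pos [0.4426 0.2021 0.1617] j6 -26.5 f [ 0.2  0.2 -0.4] w 0.08565406451196175
shift cm [0.39 0.24 7.77] turn [ 0.   0.  -3.5]
```

View pics/w1.png

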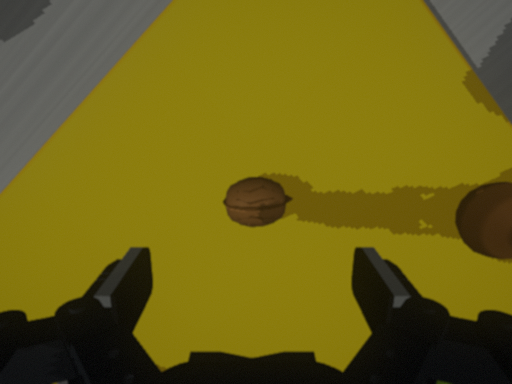

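The walnut lies centred at (256,201) with its seam level between the fingers. I'll descend and grasp it by its ends.

>>> servo_tool:
  deltas:
    - [0.2,0.1,1.5,0,0,-1.7]
    - [0.4,0.25,3,0,0,-3.4]
    - [0.4,0.25,4.5,0,0,-3.4]
    - [0.4,0.25,5.8,0,0,-3.4]
    - [0.4,0.25,7,0,0,-3.4]
    - [0.4,0.25,7.4,0,0,-3.4]
    - [0.4,0.25,7.4,0,0,-3.4]
    - [0.4,0.25,7.4,0,0,-3.4]

```text
t: 3.02
eef_pos: [0.4416, 0.2072, 0.0878]
tcp_rot: [[-0.768, 0.64, 0.001], [0.64, 0.768, 0.0], [-0.001, 0.001, -1.0]]
wrist_force: [0.5, -1.2, -0.3]
gripper_width: 0.0855
gripper_force: 0.0
```

>>> servo_tool:
  deltas:
    - [0,0,0,0,0,0]
    - [0,0,0,0,0,0]
    - [0,0,0,0,0,0]
    - [0,0,0,0,0,0]
    - [0,0,0,0,0,0]
    - [0,0,0,0,0,0]
    - [0,0,0,0,0,0]
    - [0,0,0,0,0,0]
  hand: -1
  grip_force: 20

```text
t: 3.68
eef_pos: [0.4413, 0.2075, 0.0873]
tcp_rot: [[-0.769, 0.64, 0.0], [0.64, 0.769, 0.0], [-0.0, 0.0, -1.0]]
wrist_force: [-1.8, -1.5, 6.1]
gripper_width: 0.0359
gripper_force: 24.9
```

>>> servo_tool:
  deltas:
    - [0,0,-2,0,0,0]
    - [0,0,-5,0,0,0]
    - [0,0,-8.5,0,0,-3]
    - [-2,-1.1,-11.5,0,0,-6]
    - [-5,-2.8,-13.5,0,0,-10]
    - [-8.5,-4.8,-15,0,0,-14]
    - [-12,-6.7,-16,0,0,-18]
    - [-15.5,-8.7,-17,0,0,-21]

```text
t: 4.35
eef_pos: [0.5048, 0.0403, 0.2578]
tcp_rot: [[-0.948, 0.318, 0.001], [0.318, 0.948, 0.0], [-0.001, 0.0, -1.0]]
wrist_force: [1.3, 0.9, -0.7]
gripper_width: 0.0356
gripper_force: 24.1
```

Run:
```python
from h import *
goto([.54,-.05,.26],71)
```

```text
t 4.35 pos [0.5048 0.0403 0.2578] j6 -71.1 f [ 1.3  0.9 -0.7] w 0.035613459893886215
shift cm [-6.21 -7.45 -0.22] turn [0.  0.1 0.5]
```

>>> servo_tool:
  deltas:
    - [-2,-2.4,0,0,0,0]
    - [-4,-4.8,0,0,0,0]
    - [-6,-7,0,0,0,0]
    - [-6,-7,0,0,0,0]
    - [-6,-7,0,0,0,0]
    - [-6,-7,0,0,0,0]
    - [-6,-7,0,0,0,0]
    - [-6,-7,0,0,0,0]

```text
t: 5.02
eef_pos: [0.5385, -0.0427, 0.2568]
tcp_rot: [[-0.947, 0.321, -0.0], [0.321, 0.947, 0.0], [0.0, 0.0, -1.0]]
wrist_force: [-0.3, 0.8, 0.1]
gripper_width: 0.0358
gripper_force: 24.1
```

Run:
```python
from h import *
c=cam('wrist'); cv2.imwrite('pics/w2.png',cv2.convertScaleAbs(c['frame'],alpha=1.3)); np.savez('w2.npz',**c)
goto([.54,-.05,.26],71)
for p in ([.503,.046,.037],[.477,-.134,.037],[.412,-.112,.037]): print(proj(c,p).round())
```

```text
t 5.07 pos [ 0.5386 -0.0427  0.2569] j6 -79.7 f [ 0.7 -0.   0.4] w 0.03549276276674176
shift cm [-0.37 -0.64 -0.31] turn [0.  0.  0.3]
[340. 100.]
[127. 140.]
[117.  53.]
```

View pics/w2.png

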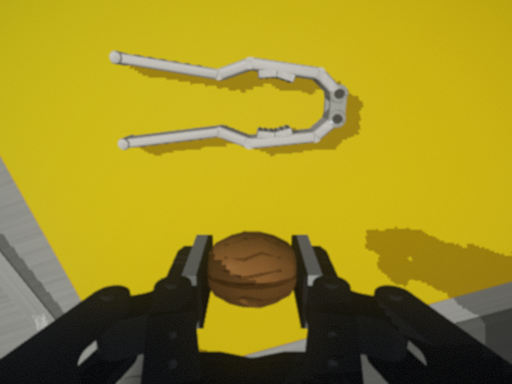

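The pins are at (339,94) and (337,119), the handle ends at (115,57) and (124,143), and the jaws at (276,75) and (274,131). The nut is held level at (253,270). I'll work out the cracker frame.

```bash
cat > cr.py <<'E'
from h import *
def cracker(c,pL,pR,hL,hR,zs=(.041,.039),xs=(52,80,120,140,150,170)):
    # pL/hL: left (+y) side pin, handle end
    P=[ray(c,p,zs[0]) for p in (pL,pR)]; H=[ray(c,p,zs[1]) for p in (hL,hR)]
    O=(P[0]+P[1])[:2]/2; y=(P[0]-P[1])[:2]; print('pin gap mm',np.linalg.norm(y)*1000,'len',np.linalg.norm((H[0]+H[1])[:2]/2-O)*1000)
    yaw_p=np.degrees(np.arctan2(-y[0],y[1])); ax=(H[0]+H[1])[:2]/2-O; yaw_h=np.degrees(np.arctan2(ax[1],ax[0])); print('O',O.round(4),'yaw pins',yaw_p,'yaw handles',yaw_h)
    hsv=cv2.cvtColor(c['frame'],cv2.COLOR_BGR2HSV); X=ax/np.linalg.norm(ax); Y=np.array([-X[1],X[0]])
    for x in xs:
        ys=np.arange(-50,50.1,.5); L=[]
        for yy in ys:
            q=O+X*x/1000+Y*yy/1000; u,v=proj(c,[*q,.04]); u,v=int(round(u)),int(round(v))
            L.append(0<=u<512 and 0<=v<384 and hsv[v,u,1]<110 and hsv[v,u,2]>60)
        L=np.array(L); d=np.flatnonzero(np.diff(np.r_[0,L,0])); 
        print('x',x,[(ys[a],ys[b-1]) for a,b in zip(d[::2],d[1::2]) if b-a>4])
    return O,X,Y
E
python3 - <<'E'
from cr import *
c=dict(np.load('w2.npz'))
# +y (left) of x axis (link->handles = image left; up-direction z): image left x, z toward viewer => +y is image down
O,X,Y=cracker(c,(337,119),(339,94),(124,143),(115,57))
for z in (.03,.041): print(z,np.linalg.norm(ray(c,(337,119),z)-ray(c,(339,94),z)))
E
```

```text
pin gap mm 19.871633868996863 len 178.5307728545297
O [0.5075 0.0424] yaw pins -109.14390093474108 yaw handles -109.90741005847663
x 52 [(np.float64(-34.0), np.float64(-21.5)), (np.float64(19.0), np.float64(34.0))]
x 80 [(np.float64(-34.0), np.float64(-24.0)), (np.float64(22.5), np.float64(33.0))]
x 120 [(np.float64(-30.5), np.float64(-22.5)), (np.float64(20.5), np.float64(29.5))]
x 140 [(np.float64(-33.0), np.float64(-25.0)), (np.float64(23.5), np.float64(32.5))]
x 150 [(np.float64(-34.0), np.float64(-26.5)), (np.float64(24.5), np.float64(34.5))]
x 170 [(np.float64(-37.5), np.float64(-29.0)), (np.float64(27.0), np.float64(36.5))]
0.03 0.020636484313975717
0.041 0.019871633868996864
```

Run:
```python
from cr import *
c=dict(np.load('w2.npz'))
a=np.radians(-109.6); X=np.array([np.cos(a),np.sin(a)]); Y=np.array([-X[1],X[0]])
seat=np.array([.5075,.0424])+X*.052-Y*.0007; print('seat',seat)
s=robot.read_state(); print('nut px expected',proj(c,np.array(s['eef_pos'])+np.array(s['tcp_rot'])[:,2]*.0578))
goto([*seat,.13],70.4); goto([*seat,.088],70.4)
```

```text
seat [ 0.48939708 -0.00635217]
nut px expected [250.6055063  267.86430457]
t 5.07 pos [ 0.5386 -0.0427  0.2569] j6 -79.7 f [ 0.7 -0.   0.4] w 0.03549276276674176
shift cm [ 5.82  1.87 12.69] turn [0.  0.  0.9]
t 5.07 pos [ 0.5386 -0.0427  0.2569] j6 -79.7 f [ 0.7 -0.   0.4] w 0.03549276276674176
shift cm [ 5.83  1.87 16.89] turn [0.  0.  0.9]
```

>>> servo_tool:
  deltas:
    - [1.2,0.4,2.5,0,0,0.2]
    - [2.4,0.8,5,0,0,0.4]
    - [3.6,1.2,7.5,0,0,0.6]
    - [4.8,1.6,10,0,0,0.8]
    - [5.8,1.9,12,0,0,0.9]
    - [5.8,1.9,12.7,0,0,0.9]
    - [5.8,1.9,12.7,0,0,0.9]
    - [5.8,1.9,12.7,0,0,0.9]

```text
t: 5.73
eef_pos: [0.4908, -0.007, 0.1306]
tcp_rot: [[-0.942, 0.336, 0.001], [0.336, 0.942, -0.0], [-0.001, 0.0, -1.0]]
wrist_force: [-0.1, -0.3, 0.7]
gripper_width: 0.035
gripper_force: 24.1
```

Run:
```python
from h import *
goto([.4894,-.0064,.088],70.4)
c=cam('wrist'); s=robot.read_state(); print(proj(c,np.array(s['eef_pos'])+np.array(s['tcp_rot'])[:,2]*.0578)); cv2.imwrite('pics/w3.png',cv2.convertScaleAbs(c['frame'],alpha=1.3))
```

```text
t 5.73 pos [ 0.4908 -0.007   0.1306] j6 -75.4 f [-0.1 -0.3  0.7] w 0.034981083570971565
shift cm [0.15 0.01 4.26] turn [ 0.   0.1 -0.1]
[250.5805037  268.73019779]
```

View pics/w3.png

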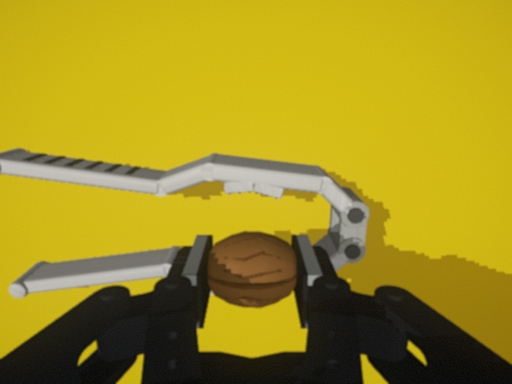

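The pins are at (355,215) and (352,251) and the far jaw's top edge is near (252,188). I'll check the seat against this view.

Run:
```python
from h import *
c=cam('wrist')
P=[ray(c,p,.041)[:2] for p in ((352,251),(355,215))]; print(P,np.linalg.norm(P[0]-P[1]),(P[0]+P[1])/2)
d=P[0]-P[1]; yaw=np.degrees(np.arctan2(-d[0],d[1])); print(yaw)
a=np.radians(-109.6); X=np.array([np.cos(a),np.sin(a)]); Y=np.array([-X[1],X[0]])
s=(P[0]+P[1])/2+X*.052-Y*.0007
print('far jaw y rel',(ray(c,(252,190),.041)[:2]-(P[0]+P[1])/2)@np.c_[X,Y]*1000)
goto([*s,.088],70.4)
```

```text
[array([0.51709721, 0.03928098]), array([0.49817645, 0.04579548])] 0.020010853341408903 [0.50763683 0.04253823]
-108.99880182128298
far jaw y rel [ 51.78541188 -23.14029057]
t 5.83 pos [ 0.491  -0.0072  0.1311] j6 -75.4 f [ 0.  -0.3 -0.8] w 0.0359423338538887
shift cm [0.18 0.04 4.31] turn [ 0.   0.1 -0.1]
```

>>> servo_tool:
  deltas:
    - [0.15,0,0.8,0,0,0]
    - [0.15,0,1.6,0,0,0]
    - [0.15,0,2.4,0,0,0]
    - [0.15,0,3.1,0,0,0]
    - [0.15,0,3.7,0,0,0]
    - [0.15,0,4.2,0,0,0]
    - [0.15,0,4.2,0,0,0]
    - [0.15,0,4.2,0,0,0]

```text
t: 6.5
eef_pos: [0.4885, -0.0064, 0.0873]
tcp_rot: [[-0.942, 0.337, -0.0], [0.337, 0.942, 0.0], [0.0, -0.0, -1.0]]
wrist_force: [0.9, 0.4, 0.3]
gripper_width: 0.0355
gripper_force: 24.5
```

Run:
```python
from h import *
goto([.4896,-.0064,.088],70.4)
```

```text
t 6.5 pos [ 0.4885 -0.0064  0.0873] j6 -75.4 f [0.9 0.4 0.3] w 0.03552511201357706
shift cm [-0.1   0.04 -0.07] turn [-0.  -0.  -0.1]
```

>>> servo_tool:
  deltas:
    - [0,0,0,0,0,0]
    - [0,0,0,0,0,0]
    - [0,0,0,0,0,0]
    - [0,0,0,0,0,0]
    - [0,0,0,0,0,0]
    - [0,0,0,0,0,0]
    - [0,0,0,0,0,0]
    - [0,0,0,0,0,0]
  hand: 0.12

```text
t: 7.17
eef_pos: [0.4885, -0.0064, 0.0877]
tcp_rot: [[-0.942, 0.337, 0.0], [0.337, 0.942, 0.0], [-0.0, 0.0, -1.0]]
wrist_force: [-1.0, -0.4, -0.1]
gripper_width: 0.0477
gripper_force: 0.0
```

>>> servo_tool:
  deltas:
    - [0,0,-0.8,0,0,0]
    - [0,0,-1.8,0,0,0]
    - [0,0,-3,0,0,0]
    - [0,0,-5,0,0,0]
    - [0,0,-8,0,0,0]
    - [-1.6,0,-11,0,0,0]
    - [-4,0,-13,0,0,0]
    - [-6.5,-2,-14,0,0,0]

```text
t: 7.83
eef_pos: [0.5446, -0.0457, 0.2326]
tcp_rot: [[-0.942, 0.334, 0.006], [0.334, 0.942, -0.0], [-0.006, 0.002, -1.0]]
wrist_force: [1.2, 1.1, -0.4]
gripper_width: 0.0476
gripper_force: 0.0
```

>>> servo_tool:
  deltas:
    - [-1,-2,0,0,0,0]
    - [-1,-4,0,0,0,0]
    - [-1,-5,0,0,0,0]
    - [-1,-5,0,0,0,0]
    - [-1,-5,0,0,0,0]
    - [-1,-5,0,0,0,0]
    - [-1,-5,0,0,0,0]
    - [-1,-5,0,0,0,0]
  hand: 1

```text
t: 8.5
eef_pos: [0.5357, -0.0968, 0.2278]
tcp_rot: [[-0.942, 0.336, 0.0], [0.336, 0.942, 0.0], [0.0, 0.0, -1.0]]
wrist_force: [-0.5, 0.3, 0.4]
gripper_width: 0.0852
gripper_force: 0.0
```

Run:
```python
from h import *
c=cam('wrist'); cv2.imwrite('pics/w4.png',cv2.convertScaleAbs(c['frame'],alpha=1.3)); np.savez('w4.npz',**c)
goto([.4896,-.0064,.088],70.4)
u,v=proj(c,[.4894,-.0064,.03]).astype(int); print(u,v)
k,e=walnut(c,(u-40,v-40,u+40,v+40),.03)
```

```text
t 8.55 pos [ 0.5357 -0.0969  0.2278] j6 -84.5 f [-0.2 -0.2  0.3] w 0.08551575102362781
shift cm [ 7.38  6.98 13.98] turn [ 0. -0. -0.]
344 84
px (320, 63, 53, 41) mm ellipse [488.8  -5.7] [29.2 38.6] long-axis yaw 250.6
```

View pics/w4.png

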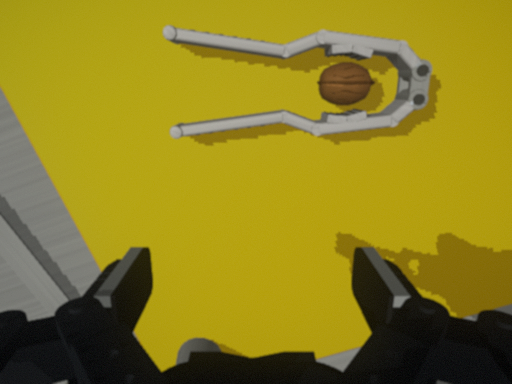

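The nut lies in the jaws in line with the handles: it is at (345,83), with the jaws at (350,50) and (345,117). Next I'll set up the squeeze.

Run:
```python
from cr import *
c=dict(np.load('w4.npz'))
O,X,Y=cracker(c,(419,98),(423,70),(176,131),(169,33),xs=(139,))
yaw=np.degrees(np.arctan2(Y[1],Y[0])); p=O+X*.139; print(p,yaw,'nut in cr',(np.array([.4888,-.0057])-O)@np.c_[X,Y])
goto([*p,.16],yaw)
```

```text
pin gap mm 19.2680844642894 len 179.1513821466481
O [0.5067 0.0431] yaw pins -109.8634467791685 yaw handles -109.59922894071364
x 139 [(np.float64(-32.0), np.float64(-23.5)), (np.float64(24.0), np.float64(32.5))]
[ 0.4601058  -0.08785824] -19.59922894071364 nut in cr [ 0.0519767  -0.00052736]
t 8.55 pos [ 0.5357 -0.0969  0.2278] j6 -84.5 f [-0.2 -0.2  0.3] w 0.08551575102362781
shift cm [ 7.42 -1.69  6.78] turn [-0. -0. 90.]
```

>>> servo_tool:
  deltas:
    - [1,-0.2,0,0,0,7]
    - [2,-0.4,0,0,0,14]
    - [3,-0.7,0,0,0,21]
    - [4,-0.9,0,0,0,28]
    - [5,-1.1,0,0,0,35]
    - [6,-1.4,0,0,0,42]
    - [7,-1.6,0,0,0,49]
    - [7.4,-1.7,0,0,0,56]

```text
t: 9.22
eef_pos: [0.4593, -0.0882, 0.2277]
tcp_rot: [[-0.242, 0.97, -0.0], [0.97, 0.242, 0.0], [0.0, -0.0, -1.0]]
wrist_force: [-0.2, -0.1, 0.3]
gripper_width: 0.0852
gripper_force: 0.0
```

>>> servo_tool:
  deltas:
    - [0,0,1,0,0,7]
    - [0,0,2,0,0,14]
    - [0,0,3,0,0,21]
    - [0,0,4,0,0,28]
    - [0,0,5,0,0,34]
    - [0,0,5.5,0,0,34]
    - [0,0,5.5,0,0,34]
    - [0,0,5.5,0,0,34]

```text
t: 9.88
eef_pos: [0.4603, -0.0886, 0.1729]
tcp_rot: [[0.333, 0.943, -0.0], [0.943, -0.333, 0.0], [0.0, -0.0, -1.0]]
wrist_force: [-0.6, 0.3, 1.3]
gripper_width: 0.0855
gripper_force: 0.0
```

Run:
```python
from h import *
goto([.4601,-.0879,.089],-19.6)
c=cam('wrist'); cv2.imwrite('pics/w5.png',cv2.convertScaleAbs(c['frame'],alpha=1.3))
for z in (.03,.039): print(proj(c,[.4601,-.0879,z]))
```

```text
t 9.88 pos [ 0.4603 -0.0886  0.1729] j6 4.1 f [-0.6  0.3  1.3] w 0.08549226098812497
shift cm [ 0.06 -0.04  8.39] turn [-0.  -0.   0.1]
[250.7113819  201.36351621]
[250.67965664 206.00425549]
```

View pics/w5.png

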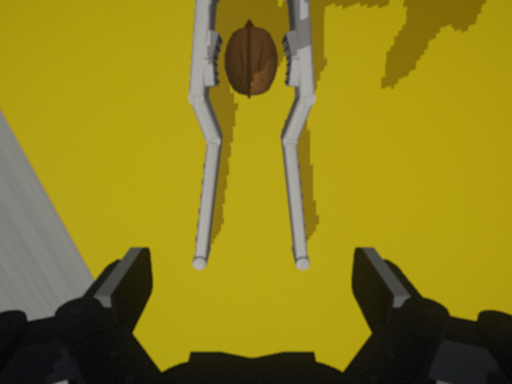

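The handles straddle the tool centre, at (207,206) and (297,206), and the nut sits between the jaws at (251,60). I'll lower and close by position.

>>> servo_tool:
  deltas:
    - [0.1,0,1.5,0,0,0]
    - [0.1,0,3,0,0,0]
    - [0.1,0,4.5,0,0,0]
    - [0.1,0,6,0,0,0]
    - [0.1,0,7.4,0,0,0]
    - [0.1,0,8.4,0,0,0]
    - [0.1,0,8.4,0,0,0]
    - [0.1,0,8.4,0,0,0]

```text
t: 10.6
eef_pos: [0.4607, -0.0878, 0.089]
tcp_rot: [[0.336, 0.942, -0.0], [0.942, -0.336, 0.0], [0.0, -0.0, -1.0]]
wrist_force: [0.2, -0.7, 0.9]
gripper_width: 0.0854
gripper_force: 0.0
```

>>> servo_tool:
  deltas:
    - [0,0,0,0,0,0]
    - [0,0,0,0,0,0]
    - [0,0,0,0,0,0]
    - [0,0,0,0,0,0]
    - [0,0,0,0,0,0]
    - [0,0,0,0,0,0]
    - [0,0,0,0,0,0]
    - [0,0,0,0,0,0]
  hand: 0.5
  grip_force: 20

```text
t: 11.27
eef_pos: [0.4606, -0.0878, 0.0888]
tcp_rot: [[0.337, 0.942, 0.0], [0.942, -0.337, -0.0], [0.0, 0.0, -1.0]]
wrist_force: [1.7, 0.6, 0.9]
gripper_width: 0.0639
gripper_force: 0.6
```

>>> servo_tool:
  deltas:
    - [0,0,0,0,0,0]
    - [0,0,0,0,0,0]
    - [0,0,0,0,0,0]
    - [0,0,0,0,0,0]
    - [0,0,0,0,0,0]
    - [0,0,0,0,0,0]
    - [0,0,0,0,0,0]
    - [0,0,0,0,0,0]
  hand: 0.4

```text
t: 11.93
eef_pos: [0.4605, -0.0878, 0.0887]
tcp_rot: [[0.337, 0.942, -0.0], [0.942, -0.337, 0.0], [-0.0, -0.0, -1.0]]
wrist_force: [0.3, -0.3, 1.4]
gripper_width: 0.0597
gripper_force: 1.1
```

>>> servo_tool:
  deltas:
    - [0,0,0,0,0,0]
    - [0,0,0,0,0,0]
    - [0,0,0,0,0,0]
    - [0,0,0,0,0,0]
    - [0,0,0,0,0,0]
    - [0,0,0,0,0,0]
    - [0,0,0,0,0,0]
    - [0,0,0,0,0,0]
  hand: 0.3

```text
t: 12.6
eef_pos: [0.4605, -0.0878, 0.0888]
tcp_rot: [[0.337, 0.942, 0.0], [0.942, -0.337, -0.0], [-0.0, 0.0, -1.0]]
wrist_force: [0.3, 0.3, 1.4]
gripper_width: 0.0558
gripper_force: 1.3
```

>>> servo_tool:
  deltas:
    - [0,0,0,0,0,0]
    - [0,0,0,0,0,0]
    - [0,0,0,0,0,0]
    - [0,0,0,0,0,0]
    - [0,0,0,0,0,0]
    - [0,0,0,0,0,0]
    - [0,0,0,0,0,0]
    - [0,0,0,0,0,0]
  hand: 0.25

```text
t: 13.27
eef_pos: [0.4605, -0.0878, 0.0887]
tcp_rot: [[0.337, 0.942, -0.0], [0.942, -0.337, -0.0], [-0.0, -0.0, -1.0]]
wrist_force: [0.9, -0.0, 1.8]
gripper_width: 0.0531
gripper_force: 1.4
```

>>> servo_tool:
  deltas:
    - [0,0,0,0,0,0]
    - [0,0,0,0,0,0]
    - [0,0,0,0,0,0]
    - [0,0,0,0,0,0]
    - [0,0,0,0,0,0]
    - [0,0,0,0,0,0]
    - [0,0,0,0,0,0]
    - [0,0,0,0,0,0]
  hand: 0.21

```text
t: 13.93
eef_pos: [0.4605, -0.0878, 0.0887]
tcp_rot: [[0.337, 0.942, -0.0], [0.942, -0.337, 0.0], [-0.0, -0.0, -1.0]]
wrist_force: [0.3, 0.3, 1.7]
gripper_width: 0.0517
gripper_force: 1.4
```

>>> servo_tool:
  deltas:
    - [0,0,0,0,0,0]
    - [0,0,0,0,0,0]
    - [0,0,0,0,0,0]
    - [0,0,0,0,0,0]
    - [0,0,0,0,0,0]
    - [0,0,0,0,0,0]
    - [0,0,0,0,0,0]
    - [0,0,0,0,0,0]
  hand: 0.18

```text
t: 14.6
eef_pos: [0.4605, -0.0878, 0.0888]
tcp_rot: [[0.337, 0.942, 0.0], [0.942, -0.337, -0.0], [0.0, 0.0, -1.0]]
wrist_force: [0.6, -0.2, 3.1]
gripper_width: 0.0506
gripper_force: 1.4
```

>>> servo_tool:
  deltas:
    - [0,0,0,0,0,0]
    - [0,0,0,0,0,0]
    - [0,0,0,0,0,0]
    - [0,0,0,0,0,0]
    - [0,0,0,0,0,0]
    - [0,0,0,0,0,0]
    - [0,0,0,0,0,0]
    - [0,0,0,0,0,0]
  hand: 0.15

```text
t: 15.27
eef_pos: [0.4605, -0.0878, 0.0887]
tcp_rot: [[0.337, 0.942, 0.0], [0.942, -0.337, -0.0], [-0.0, 0.0, -1.0]]
wrist_force: [0.6, 0.3, 1.3]
gripper_width: 0.0494
gripper_force: 1.4
```

>>> servo_tool:
  deltas:
    - [0,0,0,0,0,0]
    - [0,0,0,0,0,0]
    - [0,0,0,0,0,0]
    - [0,0,0,0,0,0]
    - [0,0,0,0,0,0]
    - [0,0,0,0,0,0]
    - [0,0,0,0,0,0]
    - [0,0,0,0,0,0]
  hand: 0.12

```text
t: 15.93
eef_pos: [0.4605, -0.0877, 0.0887]
tcp_rot: [[0.337, 0.942, -0.0], [0.942, -0.337, 0.0], [0.0, -0.0, -1.0]]
wrist_force: [0.0, 0.1, 1.8]
gripper_width: 0.048
gripper_force: 1.4
```

>>> servo_tool:
  deltas:
    - [0,0,0,0,0,0]
    - [0,0,0,0,0,0]
    - [0,0,0,0,0,0]
    - [0,0,0,0,0,0]
    - [0,0,0,0,0,0]
    - [0,0,0,0,0,0]
    - [0,0,0,0,0,0]
    - [0,0,0,0,0,0]
  hand: 0.09

```text
t: 16.6
eef_pos: [0.4605, -0.0877, 0.0887]
tcp_rot: [[0.337, 0.942, 0.0], [0.942, -0.337, -0.0], [0.0, 0.0, -1.0]]
wrist_force: [-0.4, 1.2, 2.5]
gripper_width: 0.0467
gripper_force: 1.4
```

>>> servo_tool:
  deltas:
    - [0,0,0,0,0,0]
    - [0,0,0,0,0,0]
    - [0,0,0,0,0,0]
    - [0,0,0,0,0,0]
    - [0,0,0,0,0,0]
    - [0,0,0,0,0,0]
    - [0,0,0,0,0,0]
    - [0,0,0,0,0,0]
  hand: 0.06

```text
t: 17.27
eef_pos: [0.4605, -0.0878, 0.0887]
tcp_rot: [[0.337, 0.942, -0.0], [0.942, -0.337, 0.0], [0.0, -0.0, -1.0]]
wrist_force: [-0.2, -0.5, 2.0]
gripper_width: 0.0451
gripper_force: 1.4
```

>>> servo_tool:
  deltas:
    - [0,0,0,0,0,0]
    - [0,0,0,0,0,0]
    - [0,0,0,0,0,0]
    - [0,0,0,0,0,0]
    - [0,0,0,0,0,0]
    - [0,0,0,0,0,0]
    - [0,0,0,0,0,0]
    - [0,0,0,0,0,0]
  hand: 0.03

```text
t: 17.93
eef_pos: [0.4605, -0.0877, 0.0887]
tcp_rot: [[0.337, 0.942, 0.0], [0.942, -0.337, 0.0], [0.0, 0.0, -1.0]]
wrist_force: [-0.3, 0.1, 1.9]
gripper_width: 0.0441
gripper_force: 1.4
```

>>> servo_tool:
  deltas:
    - [0,0,0,0,0,0]
    - [0,0,0,0,0,0]
    - [0,0,0,0,0,0]
    - [0,0,0,0,0,0]
    - [0,0,0,0,0,0]
    - [0,0,0,0,0,0]
    - [0,0,0,0,0,0]
    - [0,0,0,0,0,0]
  hand: 0.0

```text
t: 18.6
eef_pos: [0.4605, -0.0877, 0.0887]
tcp_rot: [[0.337, 0.942, -0.0], [0.942, -0.337, -0.0], [-0.0, -0.0, -1.0]]
wrist_force: [0.4, 0.5, 2.6]
gripper_width: 0.0424
gripper_force: 1.4
```

>>> servo_tool:
  deltas:
    - [0,0,0,0,0,0]
    - [0,0,0,0,0,0]
    - [0,0,0,0,0,0]
    - [0,0,0,0,0,0]
    - [0,0,0,0,0,0]
    - [0,0,0,0,0,0]
    - [0,0,0,0,0,0]
    - [0,0,0,0,0,0]
  hand: -0.03

```text
t: 19.27
eef_pos: [0.4605, -0.0878, 0.0887]
tcp_rot: [[0.337, 0.942, -0.0], [0.942, -0.337, 0.0], [0.0, -0.0, -1.0]]
wrist_force: [-0.1, -0.6, 1.9]
gripper_width: 0.0414
gripper_force: 1.3
```

>>> servo_tool:
  deltas:
    - [0,0,0,0,0,0]
    - [0,0,0,0,0,0]
    - [0,0,0,0,0,0]
    - [0,0,0,0,0,0]
    - [0,0,0,0,0,0]
    - [0,0,0,0,0,0]
    - [0,0,0,0,0,0]
    - [0,0,0,0,0,0]
  hand: -0.06

```text
t: 19.93
eef_pos: [0.4605, -0.0878, 0.0887]
tcp_rot: [[0.337, 0.942, -0.0], [0.942, -0.337, 0.0], [-0.0, -0.0, -1.0]]
wrist_force: [0.3, -0.5, 2.4]
gripper_width: 0.0401
gripper_force: 1.4
```

>>> servo_tool:
  deltas:
    - [0,0,0,0,0,0]
    - [0,0,0,0,0,0]
    - [0,0,0,0,0,0]
    - [0,0,0,0,0,0]
    - [0,0,0,0,0,0]
    - [0,0,0,0,0,0]
    - [0,0,0,0,0,0]
    - [0,0,0,0,0,0]
  hand: -0.09

```text
t: 20.6
eef_pos: [0.4605, -0.0878, 0.0887]
tcp_rot: [[0.337, 0.942, -0.0], [0.942, -0.337, 0.0], [-0.0, -0.0, -1.0]]
wrist_force: [-0.6, -0.6, 1.5]
gripper_width: 0.0389
gripper_force: 1.4
```

>>> servo_tool:
  deltas:
    - [0,0,0,0,0,0]
    - [0,0,0,0,0,0]
    - [0,0,0,0,0,0]
    - [0,0,0,0,0,0]
    - [0,0,0,0,0,0]
    - [0,0,0,0,0,0]
    - [0,0,0,0,0,0]
    - [0,0,0,0,0,0]
  hand: -0.12

```text
t: 21.27
eef_pos: [0.4605, -0.0878, 0.0887]
tcp_rot: [[0.337, 0.942, -0.0], [0.942, -0.337, 0.0], [0.0, -0.0, -1.0]]
wrist_force: [0.4, 0.4, 2.9]
gripper_width: 0.0373
gripper_force: 1.4
```

>>> servo_tool:
  deltas:
    - [0,0,0,0,0,0]
    - [0,0,0,0,0,0]
    - [0,0,0,0,0,0]
    - [0,0,0,0,0,0]
    - [0,0,0,0,0,0]
    - [0,0,0,0,0,0]
    - [0,0,0,0,0,0]
    - [0,0,0,0,0,0]
  hand: -0.15

```text
t: 21.93
eef_pos: [0.4605, -0.0878, 0.0887]
tcp_rot: [[0.337, 0.942, 0.0], [0.942, -0.337, -0.0], [0.0, 0.0, -1.0]]
wrist_force: [0.6, -0.4, 2.1]
gripper_width: 0.0362
gripper_force: 1.3
```

>>> servo_tool:
  deltas:
    - [0,0,0,0,0,0]
    - [0,0,0,0,0,0]
    - [0,0,0,0,0,0]
    - [0,0,0,0,0,0]
    - [0,0,0,0,0,0]
    - [0,0,0,0,0,0]
    - [0,0,0,0,0,0]
    - [0,0,0,0,0,0]
  hand: -0.18

```text
t: 22.6
eef_pos: [0.4605, -0.0878, 0.0888]
tcp_rot: [[0.337, 0.942, 0.0], [0.942, -0.337, -0.0], [0.0, 0.0, -1.0]]
wrist_force: [-0.2, 0.0, 2.9]
gripper_width: 0.0355
gripper_force: 2.2
```

Contact is starting, with 2.2 N at 35.5 mm. From here I'll take single small steps.

>>> servo_tool:
  deltas:
    - [0,0,0,0,0,0]
    - [0,0,0,0,0,0]
    - [0,0,0,0,0,0]
    - [0,0,0,0,0,0]
    - [0,0,0,0,0,0]
    - [0,0,0,0,0,0]
    - [0,0,0,0,0,0]
    - [0,0,0,0,0,0]
  hand: -0.2

```text
t: 23.27
eef_pos: [0.4606, -0.0878, 0.0888]
tcp_rot: [[0.337, 0.942, 0.0], [0.942, -0.337, -0.0], [0.0, 0.0, -1.0]]
wrist_force: [-0.3, 0.9, 5.1]
gripper_width: 0.0344
gripper_force: 3.7
```

>>> servo_tool:
  deltas:
    - [0,0,0,0,0,0]
    - [0,0,0,0,0,0]
    - [0,0,0,0,0,0]
    - [0,0,0,0,0,0]
    - [0,0,0,0,0,0]
    - [0,0,0,0,0,0]
    - [0,0,0,0,0,0]
    - [0,0,0,0,0,0]
  hand: -0.22

```text
t: 23.93
eef_pos: [0.4607, -0.0878, 0.0889]
tcp_rot: [[0.337, 0.942, 0.001], [0.942, -0.337, -0.0], [0.0, 0.001, -1.0]]
wrist_force: [-1.1, 0.5, 5.2]
gripper_width: 0.0332
gripper_force: 5.3
```

>>> servo_tool:
  deltas:
    - [0,0,0,0,0,0]
    - [0,0,0,0,0,0]
    - [0,0,0,0,0,0]
    - [0,0,0,0,0,0]
    - [0,0,0,0,0,0]
    - [0,0,0,0,0,0]
    - [0,0,0,0,0,0]
    - [0,0,0,0,0,0]
  hand: -0.24

```text
t: 24.6
eef_pos: [0.4607, -0.0878, 0.089]
tcp_rot: [[0.337, 0.942, 0.001], [0.942, -0.337, -0.0], [0.0, 0.001, -1.0]]
wrist_force: [-0.4, 0.2, 6.8]
gripper_width: 0.0329
gripper_force: 6.9
```

>>> servo_tool:
  deltas:
    - [0,0,0,0,0,0]
    - [0,0,0,0,0,0]
    - [0,0,0,0,0,0]
    - [0,0,0,0,0,0]
    - [0,0,0,0,0,0]
    - [0,0,0,0,0,0]
    - [0,0,0,0,0,0]
    - [0,0,0,0,0,0]
  hand: -0.255

```text
t: 25.27
eef_pos: [0.4608, -0.0878, 0.0891]
tcp_rot: [[0.337, 0.942, 0.001], [0.942, -0.337, -0.0], [0.0, 0.001, -1.0]]
wrist_force: [-0.5, 0.1, 7.7]
gripper_width: 0.0321
gripper_force: 8.0
```

>>> servo_tool:
  deltas:
    - [0,0,0,0,0,0]
    - [0,0,0,0,0,0]
    - [0,0,0,0,0,0]
    - [0,0,0,0,0,0]
    - [0,0,0,0,0,0]
    - [0,0,0,0,0,0]
    - [0,0,0,0,0,0]
    - [0,0,0,0,0,0]
  hand: -0.265

```text
t: 25.93
eef_pos: [0.4608, -0.0878, 0.0891]
tcp_rot: [[0.337, 0.942, 0.001], [0.942, -0.337, -0.0], [0.0, 0.001, -1.0]]
wrist_force: [-0.7, -0.5, 8.6]
gripper_width: 0.0316
gripper_force: 8.7
```

>>> servo_tool:
  deltas:
    - [0,0,0,0,0,0]
    - [0,0,0,0,0,0]
    - [0,0,0,0,0,0]
    - [0,0,0,0,0,0]
    - [0,0,0,0,0,0]
    - [0,0,0,0,0,0]
    - [0,0,0,0,0,0]
    - [0,0,0,0,0,0]
  hand: -0.275

```text
t: 26.6
eef_pos: [0.4608, -0.0878, 0.0891]
tcp_rot: [[0.337, 0.942, 0.001], [0.942, -0.337, -0.0], [0.0, 0.001, -1.0]]
wrist_force: [0.2, 0.1, 8.0]
gripper_width: 0.0311
gripper_force: 9.0
```

>>> servo_tool:
  deltas:
    - [0,0,0,0,0,0]
    - [0,0,0,0,0,0]
    - [0,0,0,0,0,0]
    - [0,0,0,0,0,0]
    - [0,0,0,0,0,0]
    - [0,0,0,0,0,0]
    - [0,0,0,0,0,0]
    - [0,0,0,0,0,0]
  hand: -0.285

```text
t: 27.27
eef_pos: [0.4604, -0.0877, 0.0886]
tcp_rot: [[0.337, 0.942, -0.0], [0.942, -0.337, 0.0], [-0.0, -0.0, -1.0]]
wrist_force: [1.6, -0.7, 1.0]
gripper_width: 0.0306
gripper_force: 0.6
```

The force rose to 9.0 N and fell to 0.6 N: the shell has given. I'll stop, release, rise and check.

>>> servo_tool:
  deltas:
    - [0,0,0,0,0,0]
    - [0,0,0,0,0,0]
    - [0,0,0,0,0,0]
    - [0,0,0,0,0,0]
    - [0,0,0,0,0,0]
    - [0,0,0,0,0,0]
    - [0,0,0,0,0,0]
    - [0,0,0,0,0,0]
  hand: 0.8

```text
t: 27.93
eef_pos: [0.4605, -0.0877, 0.0887]
tcp_rot: [[0.337, 0.942, -0.0], [0.942, -0.337, 0.0], [-0.0, -0.0, -1.0]]
wrist_force: [0.5, -0.6, 0.2]
gripper_width: 0.0763
gripper_force: 0.0
```

>>> servo_tool:
  deltas:
    - [0,0,-1,0,0,0]
    - [0,0,-2.5,0,0,0]
    - [0,0,-4,0,0,0]
    - [0,0,-5.5,0,0,0]
    - [0,0,-7,0,0,0]
    - [0,0,-8.4,0,0,0]
    - [0,0,-8.4,0,0,0]
    - [0,0,-8.4,0,0,0]

```text
t: 28.6
eef_pos: [0.4607, -0.0878, 0.1735]
tcp_rot: [[0.337, 0.942, 0.002], [0.942, -0.337, -0.0], [0.0, 0.002, -1.0]]
wrist_force: [0.3, -0.7, -1.3]
gripper_width: 0.0771
gripper_force: 0.0
```

Run:
```python
from h import *
c=cam('wrist'); goto([.4601,-.0879,.173],-19.6); f=cv2.convertScaleAbs(c['frame'],alpha=1.3)
a=cv2.imread('pics/w5.png')
cv2.imwrite('pics/cmp.png',cv2.resize(np.hstack([a[0:300,130:370],f[0:300,130:370]]),(800,500)))
for im in (a,f):
    c['frame']=im; walnut(c,(215,5,290,110),.03)
    hsv=cv2.cvtColor(im,cv2.COLOR_BGR2HSV)
    for r in (50,60,70): x=np.flatnonzero((hsv[r,200:300,0]<20)&(hsv[r,200:300,1]>60)); print(r,x.min()+200,x.max()+200,len(x))
```

```text
t 28.65 pos [ 0.4604 -0.0877  0.1728] j6 4.4 f [ 0.4 -0.4 -0.5] w 0.07674342948069571
shift cm [-0.03 -0.02 -0.02] turn [ 0.  -0.  -0.1]
px (225, 21, 52, 74) mm ellipse [490.1  -5. ] [29.7 38.2] long-axis yaw 252.0
50 227 275 49
60 226 276 51
70 227 275 49
px (228, 23, 48, 73) mm ellipse [490.4  -6. ] [27.6 38.1] long-axis yaw 252.0
50 230 275 46
60 227 276 50
70 228 275 48
```

View pics/cmp.png

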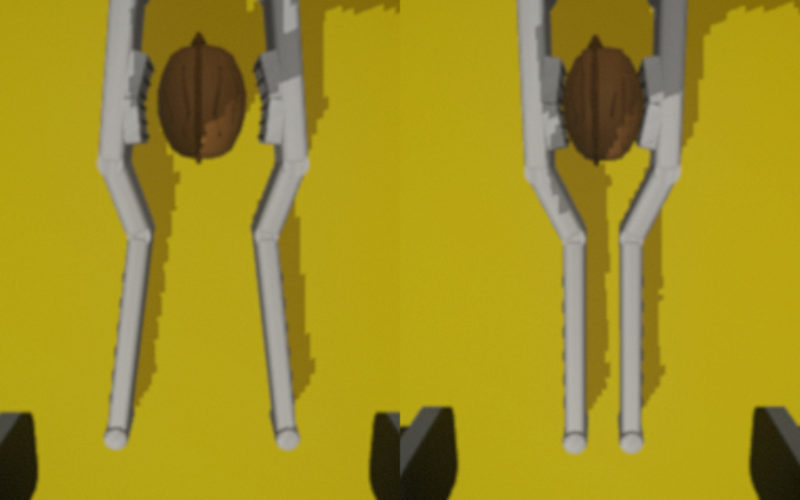

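The nut's outline is about 2 mm narrower (29.7 to 27.6 mm), it is still seated, and the jaws have closed about 2.1 mm since first contact. That is only a little above the 1.8 mm minimum if the shell merely followed the jaws. I'll feel with about 1 mm more closing, which is well inside the slack.

>>> servo_tool:
  deltas:
    - [0,0,1.5,0,0,0]
    - [0,0,3,0,0,0]
    - [0,0,4.5,0,0,0]
    - [0,0,6,0,0,0]
    - [0,0,7.4,0,0,0]
    - [0,0,8.3,0,0,0]
    - [0,0,8.3,0,0,0]
    - [0,0,8.3,0,0,0]

```text
t: 29.32
eef_pos: [0.4603, -0.0877, 0.0894]
tcp_rot: [[0.337, 0.942, -0.001], [0.942, -0.337, 0.0], [-0.0, -0.001, -1.0]]
wrist_force: [0.9, -0.8, 0.7]
gripper_width: 0.0768
gripper_force: 0.0
```

>>> servo_tool:
  deltas:
    - [0,0,0,0,0,0]
    - [0,0,0,0,0,0]
    - [0,0,0,0,0,0]
    - [0,0,0,0,0,0]
    - [0,0,0,0,0,0]
    - [0,0,0,0,0,0]
    - [0,0,0,0,0,0]
    - [0,0,0,0,0,0]
  hand: -0.22

```text
t: 29.98
eef_pos: [0.4605, -0.0877, 0.0898]
tcp_rot: [[0.337, 0.942, 0.0], [0.942, -0.337, -0.0], [-0.0, 0.0, -1.0]]
wrist_force: [0.6, -0.1, -0.1]
gripper_width: 0.0334
gripper_force: 0.0
```

>>> servo_tool:
  deltas:
    - [0,0,0,0,0,0]
    - [0,0,0,0,0,0]
    - [0,0,0,0,0,0]
    - [0,0,0,0,0,0]
    - [0,0,0,0,0,0]
    - [0,0,0,0,0,0]
    - [0,0,0,0,0,0]
    - [0,0,0,0,0,0]
  hand: -0.285

```text
t: 30.65
eef_pos: [0.4605, -0.0878, 0.0897]
tcp_rot: [[0.337, 0.942, -0.0], [0.942, -0.337, 0.0], [-0.0, -0.0, -1.0]]
wrist_force: [-0.1, 1.0, 0.5]
gripper_width: 0.0306
gripper_force: 0.0
```

>>> servo_tool:
  deltas:
    - [0,0,0,0,0,0]
    - [0,0,0,0,0,0]
    - [0,0,0,0,0,0]
    - [0,0,0,0,0,0]
    - [0,0,0,0,0,0]
    - [0,0,0,0,0,0]
    - [0,0,0,0,0,0]
    - [0,0,0,0,0,0]
  hand: -0.3

```text
t: 31.32
eef_pos: [0.4606, -0.0878, 0.0898]
tcp_rot: [[0.337, 0.942, 0.0], [0.942, -0.337, -0.0], [0.0, 0.0, -1.0]]
wrist_force: [0.3, -0.7, 0.5]
gripper_width: 0.0299
gripper_force: 0.5
```

>>> servo_tool:
  deltas:
    - [0,0,0,0,0,0]
    - [0,0,0,0,0,0]
    - [0,0,0,0,0,0]
    - [0,0,0,0,0,0]
    - [0,0,0,0,0,0]
    - [0,0,0,0,0,0]
    - [0,0,0,0,0,0]
    - [0,0,0,0,0,0]
  hand: -0.315

```text
t: 31.98
eef_pos: [0.4605, -0.0878, 0.0898]
tcp_rot: [[0.337, 0.942, 0.0], [0.942, -0.337, 0.0], [0.0, 0.0, -1.0]]
wrist_force: [0.7, -0.5, 2.3]
gripper_width: 0.0293
gripper_force: 1.1
```

It is still slack at 29.3 mm (1.1 N, which is only pin friction), so the shell has caved in away from the jaws. I'll release and withdraw.

>>> servo_tool:
  deltas:
    - [0,0,0,0,0,0]
    - [0,0,0,0,0,0]
    - [0,0,0,0,0,0]
    - [0,0,0,0,0,0]
    - [0,0,0,0,0,0]
    - [0,0,0,0,0,0]
    - [0,0,0,0,0,0]
    - [0,0,0,0,0,0]
  hand: 0.8

```text
t: 32.65
eef_pos: [0.4605, -0.0878, 0.0897]
tcp_rot: [[0.337, 0.942, -0.0], [0.942, -0.337, -0.0], [-0.0, -0.0, -1.0]]
wrist_force: [0.6, -0.5, 0.1]
gripper_width: 0.0768
gripper_force: 0.0
```

>>> servo_tool:
  deltas:
    - [0,0,-1,0,0,0]
    - [0,0,-2.5,0,0,0]
    - [0,0,-4,0,0,0]
    - [0,0,-5.5,0,0,0]
    - [0,0,-7,0,0,0]
    - [0,0,-8.4,0,0,0]
    - [0,0,-8.4,0,0,0]
    - [0,0,-8.4,0,0,0]

```text
t: 33.32
eef_pos: [0.4607, -0.0878, 0.1746]
tcp_rot: [[0.337, 0.942, 0.002], [0.942, -0.337, -0.0], [0.0, 0.002, -1.0]]
wrist_force: [0.3, -0.5, -0.0]
gripper_width: 0.0767
gripper_force: 0.0
```

Run:
```python
from h import *
c=cam('wrist'); c['frame']=cv2.convertScaleAbs(c['frame'],alpha=1.3); walnut(c,(215,5,290,110),.03)
goto([.46,-.088,.173],-19.6)
print(robot.finish_job())
```

```text
px (227, 24, 49, 71) mm ellipse [490.1  -5.9] [28.2 37.6] long-axis yaw 251.5
t 33.37 pos [ 0.4604 -0.0877  0.1738] j6 4.4 f [ 0.3 -0.4 -1. ] w 0.07692152117698384
shift cm [-0.04 -0.03  0.08] turn [ 0.   0.  -0.1]
the job is handed in; nothing more can be done
None
```

I handed the job in at about 33 s (verdict not shown): the walnut cracked in the jaws (each handle peaked near 9 N, then went slack), nothing suggests the kernel was crushed, and nut and nutcracker are let go on the board.

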